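Load a bearing cartridge and hold the retaining slide at its mark

ROBOT

A 7-joint arm with a two-finger parallel gripper is mounted at the origin on the work surface. World frame = base frame: x ahead of the robot, y to its left, z up, the work surface at z = 0. Lengths are in m, angles in rad, forces in N, time in s.
With the tool pointing down it reaches from about 0.425 to 0.95 m from the base axis. Payload 4.7 kg.
Tool frame: the origin (TCP) lies between the finger pads; the fingertips stand 25 mm ahead of it and the grasp point (between the pads) lies 6 mm ahead of it; z points along the fingers, y is the line along which they close (so a half turn about z gives the same grasp; the last joint's range is limited). The gripper opens to 85 mm and grips with 20 to 120 N. Pads are 22 mm wide; open, the fingers measure 114 mm over their backs; the gripper's body (76 mm by 85 mm) begins 54 mm behind the grasp point. The pads swing forward as they close: fully open they stand 13 mm farther back than shut.
Start: joints at [-1.214, 0.469, -0.049, 1.532, 0.024, 1.141, -0.082], TCP at [0.254, 0.625, 0.256] pointing down, gripper open.
Joint ranges: [-2.59, 2.59], [-0.33, 1.99], [-1.39, 1.29], [0.1, 2.45], [-1.04, 4.18], [0.21, 1.99], [-2.66, 2.66]. Speed limits (rad/s): [2.57, 2.57, 3.14, 3.14, 3.14, 3.14, 3.14].

INTERFACE

Orientations are given as a 3x3 rotation matrix whose columns are the frame's x, y, z axes.
In Python, from rig import * gives the robot as it stands. Calls block until the motion is done:
- movep(position, orientation): joint-space move of the TCP to a pose.
- move_l(position, attitude=None, feed=0.15, until_force=None): straight line of the TCP; attitude=None keeps the orientation; feed is the mean speed in m/s. With until_force (N) it stops when the force on the tool has changed by that much, and returns True; else False.
- move_joints(angles): joint-space move.
- command_gripper(opening, newtons=None): finger opening in m; newtons is the grip in N (None keeps the last); returns when the fingers have stopped.
- sleep(seconds).
- inverse_kinematics(position, orientation): joint angles nearest the present ones, or None.
- sense(): the state.
- camera(name): name is "side" or "top"; returns (picture, depth): 384x512x3 uint8, red, green, blue; 384x512 float32, m along the optical axis (not along the pixel's ray), 0 where there is no reading.
- camera_params(name): a dict with "K" (3x3 intrinsics, pixels), "dist" ([k1, k2, p1, p2, k3] as OpenCV has them; the pictures are not rectified), "position" and "rotation" of the camera in the world. Camera axes: x right, y down, z forward; pixel columns grow to the right and rows downward; lengths in m; the calibration is good to about 2 mm. A picture is of the moment at which its call begins. camera_params takes no time and is no camera call.
A pose or a line that the arm cannot do raises Unreachable and nothing moves.
- finish_job(): hands the job in; it is judged then, once.
The state is a dict: "time_s": time; "joint_pos": joint angles; "qd": joint speeds; "joint_efforts": joint torques, N m; "position": TCP position; "tcp_rot": TCP orientation; "wrist_force": force on the tool from outside, world axes, zero at the start; "ft_torque": the same for the moment, N m; "finger_gap": finger opening in m; "gripper_force": force on a finger pad.
Only numpy, scipy, OpenCV 4.12 (cv2) and the standard library are available. Lean on these libraries where they do the work, as an engineer would, in place of code of your own. Each camera call takes 0.05 s, during which the arm holds its last target. There are 200 camera calls.

TASK

Build the bearing cartridge in the fixture's nest of four guide pins: first the tall housing, then the spacer ring, then the flat cover disc, each lowered into place (not dropped), lying flat and let go. Then pull the fixture's spring-return slide by its upright tab towards the robot side until its pointer lines up with the rib of the index clip, so that the retaining arm stands over the stack, and hold it there: the program finishes while the gripper still holds the tab at the mark, since the slide springs back if released. Leave the other things on the bench where they are.

Things in the scene. Friction and masses are not known exactly. Their poses are not given: they have to be found in the camera images.
- fixture: Fixed steel base plate 310 x 215 x 12 mm (x -140 to +170, y -115 to +100), yaw within 0.25 rad of the world's. Origin at bench height, midway between nest and resting pull tab; +x points away from the robot, +y left. Nest axis at x 0, y +50 mm; the slide runs along x at y -50 mm on a rail whose top is 26 mm above the bench.
- nest (a point): Centre of the nest floor, 12 mm above the bench; axes as the fixture. Four 8 mm pins on the diagonals, 23.3 mm off in x and y, leave a 58 mm free circle for the 54 mm parts; straight to 48 mm above this floor, tapered to 54. Fingers fit the 38 mm gaps; close along fixture y. At rest the slide's arm is 68 mm off in +x, its tab 85 mm off in -y.
- housing: Bearing housing, the tallest of the three cartridge parts: bare aluminium cylinder, 54 mm diameter, 32 mm tall, waist groove round its middle (49 mm at the groove as seen; it grips as a plain 54 mm cylinder), dark flush round on top; 0.2 to 0.33 kg. Stands upright on the bench. Origin: centre of its underside.
- spacer: Spacer: bare steel ring, 54 mm outside, 32 mm hole, 12 mm thick, about 0.12 kg, lying flat on the bench. Origin: centre of its underside.
- cover: Cover disc: solid bare steel disc, 54 mm diameter, 10 mm thick, four small dark dots on its top face, about 0.17 kg, lying flat on the bench. Origin: centre of its underside. When all is stacked its top stands 54 mm above the nest floor.
- slide (a joint): Slide travel in m: 0 at rest, grows when pulled to fixture -x, stop at 0.115. Spring 3 N at rest, plus 8 N per 100 mm (8 to 11 N at the mark). Its retaining arm, 24 mm wide, lies along y 80 mm behind (+x of) the tab and after the pull passes 5 mm over a well seated stack, underside 71 and top 79 mm above the bench.
- pull_tab (a point): Upright dark steel tab on the slide's aluminium carriage (50 x 48 mm): 12 mm thick along fixture x, 30 mm wide along y, 45 mm tall. This point: the middle of the tab, 65 mm above the bench; foot at 43, top at 88 mm. Axes as the fixture. Pinch from above, fingers closing along fixture x; the riser of the arm starts 68 mm behind its middle.
- pointer (a point): Tip of the 3 mm wide fin on the carriage's -y side, in line (same x) with the middle of the pull tab, 43 mm above the bench. Moves with the slide; axes as the fixture.
- clip: Index clip, the mark: small black block 16 x 22 x 18 mm fixed on the plate's -y edge, with a 3 mm wide steel rib across its top along y, 31 mm tall in all. Origin: centre of its underside, 12 mm above the bench, under the rib; axes as the fixture. 65 to 90 mm to fixture -x of the resting pointer; at the mark when pointer and rib have the same fixture x.
- bearing: Bystander: small dark ball bearing ring, 40 mm outside, 14 mm thick.
- gasket: Bystander: thin black rubber ring, 38 mm outside, 6 mm thick.
- bolt1: Bystander: bolt standing on its 22 mm head, 43 mm tall.
- bolt2: Bystander: bolt standing on its 22 mm head, 36 mm tall.
- carton: Bystander: blue carton, 60 x 60 x 35 mm.
- wrench1: Bystander: wrench, 190 mm long, lying flat.
- wrench2: Bystander: wrench, 220 mm long, lying flat.

How it is judged:
By the outcome, as a careful person would: the job done as asked, in the order asked, and still so for the second after the job is handed in, while the arm keeps its last pose, push and grip.
It also fails if it takes over 72 s, if anything falls off the work surface, if the arm or the gripper's body presses on something with over 40 N, if the wrist force passes 120 N, or if a joint passes its speed limit or range.

## Working session

There is one attempt and no reset: what is moved stays moved. The work goes in short steps, each a Python script; the robot and the scene stay as the last script left them, time stands still between calls to the robot, and variables do not carry over. Pictures are saved under pics/ and viewed, at most 10 in all, crops included, and the job is handed in when it is done.

```bash
ls; mkdir -p pics; python3 - <<'E'
from rig import *
import cv2,numpy as np
for n in("top","side"):
    p,d=camera(n); cv2.imwrite(f"pics/{n}0.png",cv2.resize(p[:,:,::-1],(800,600),interpolation=cv2.INTER_CUBIC)); np.savez(f"{n}0.npz",p=p,d=d)
    c=camera_params(n); print(n,c)
s=sense();print(s["time_s"],s["position"],s["tcp_rot"])
E
```

```text
pics
top {'K': array([[355.53485318,   0.        , 264.0305971 ],
       [  0.        , 355.53485318, 192.54476574],
       [  0.        ,   0.        ,   1.        ]]), 'dist': array([-0.1113589,  0.       ,  0.       ,  0.       ,  0.       ]), 'position': array([0.51683291, 0.0314342 , 1.01872907]), 'rotation': array([[-0.00579904, -0.9990006 ,  0.04431897],
       [-0.9999758 ,  0.00562301, -0.00409543],
       [ 0.00384213, -0.04434165, -0.99900904]])}
side {'K': array([[395.72931532,   0.        , 252.33051693],
       [  0.        , 395.72931532, 190.04279842],
       [  0.        ,   0.        ,   1.        ]]), 'dist': array([-0.04840779,  0.        ,  0.        ,  0.        ,  0.        ]), 'position': array([0.326755  , 0.68723774, 0.85622471]), 'rotation': array([[-0.93322703, -0.2801553 ,  0.22494515],
       [-0.35879842,  0.6940491 , -0.62414705],
       [ 0.01873512, -0.66318086, -0.74822466]])}
0.1 [0.25381984 0.62495703 0.25538298] [[-9.26507314e-01  3.76276331e-01 -5.65647767e-04]
 [ 3.76276748e-01  9.26505919e-01 -1.60995284e-03]
 [-8.17111457e-05 -1.70447319e-03 -9.99998544e-01]]
```

View pics/top0.png

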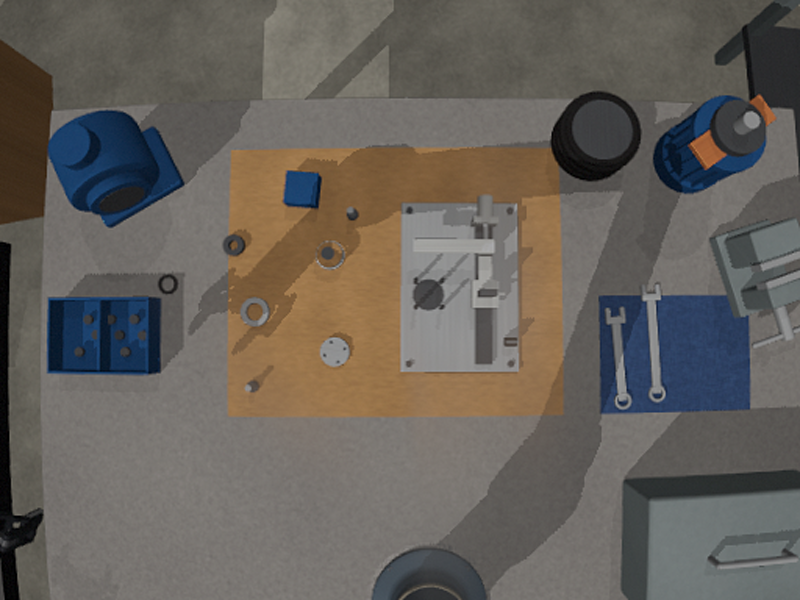

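View pics/side0.png

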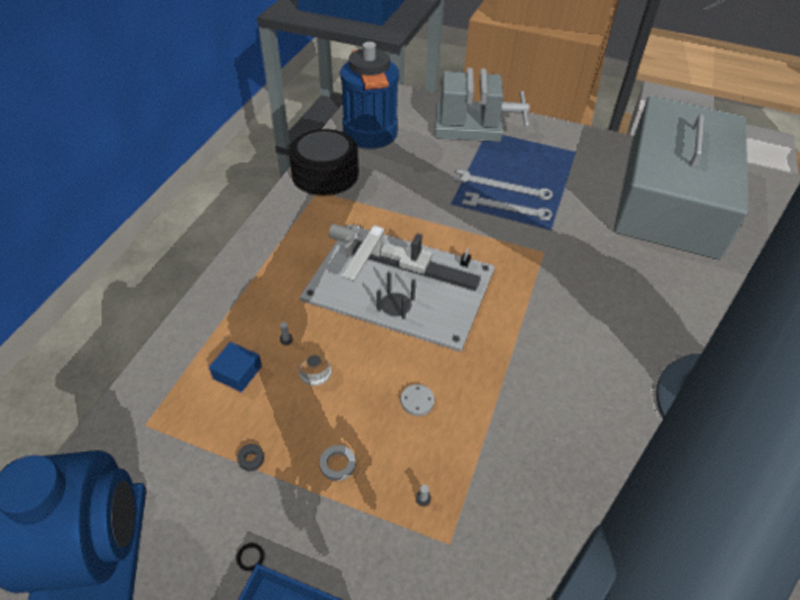

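Top view: housing at about (330,255), spacer (255,312), cover (335,351), nest (428,295), tab (487,293) and clip (511,342). The fixture looks nearly square to the world. Next I measure with depth segmentation and ray casting.

```bash
cat > h.py <<'E'
import numpy as np,cv2
from rig import *
def cast(n,uv,z):
    c=camera_params(n); q=cv2.undistortPoints(np.float64(uv).reshape(-1,1,2),c["K"],c["dist"])[:,0]
    r=np.c_[q,np.ones(len(q))]@c["rotation"].T; p=c["position"]
    return p+r*((z-p[2])/r[:,2])[:,None]
def cloud(n,d):
    c=camera_params(n); v,u=np.mgrid[0:d.shape[0],0:d.shape[1]]
    q=cv2.undistortPoints(np.stack([u,v],-1).reshape(-1,1,2).astype(float),c["K"],c["dist"])[:,0]
    r=np.c_[q,np.ones(len(q))]@c["rotation"].T
    return (c["position"]+r*d.reshape(-1,1)).reshape(*d.shape,3)
E
python3 - <<'E'
from h import *
for n in("top","side"):
    f=np.load(f"{n}0.npz"); d=f["d"];p=f["p"];P=cloud(n,d);Z=P[...,2]
    reg=(P[...,0]>.35)&(P[...,0]<.85)&(P[...,1]>-.25)&(P[...,1]<.45)&(d>0)
    print(n,"bench z med/std",np.median(Z[reg&(abs(Z)<.02)]),np.std(Z[reg&(abs(Z)<.004)]))
    m=(reg&(Z>.005)&(Z<.12)).astype(np.uint8)
    k,l,st,ce=cv2.connectedComponentsWithStats(m)
    for i in range(1,k):
        if st[i,4]<25: continue
        zz=np.percentile(Z[l==i],70); w=cast(n,[ce[i]],zz)[0]
        q=P[l==i]; print(i,st[i,4],ce[i].round(1),"z%.3f"%zz,w.round(4),(np.ptp(q[:,0])).round(3),np.ptp(q[:,1]).round(3))
    if n=="top":
        a=cv2.resize(p[120:250,130:345,::-1],None,fx=3.7,fy=3.7,interpolation=cv2.INTER_CUBIC);cv2.imwrite("pics/topc.png",a)
    else: 
        a=cv2.resize(p[130:340,120:350,::-1],None,fx=2.8,fy=2.8,interpolation=cv2.INTER_CUBIC);cv2.imwrite("pics/sidec.png",a)
E
```

```text
top bench z med/std 0.0005289007617229613 0.0016852069504319368
1 151 [359.2  95. ] z0.068 [ 0.8271 -0.2367  0.0682] 0.034 0.016
11 518 [192.7 121. ] z0.035 [0.7634 0.2273 0.0349] 0.064 0.07
22 8125 [293.9 183. ] z0.014 [ 0.5879 -0.0575  0.0137] 0.328 0.214
32 48 [224.9 135.6] z0.041 [0.7197 0.1355 0.0406] 0.025 0.023
39 128 [148.9 156.3] z0.014 [0.6677 0.3579 0.0142] 0.039 0.04
46 45 [213.1 166. ] z0.011 [0.638  0.1722 0.0113] 0.043 0.052
49 54 [209.6 161.4] z0.033 [0.6486 0.179  0.0327] 0.02 0.02
67 188 [162.5 199.1] z0.012 [0.5443 0.3174 0.0118] 0.052 0.054
85 281 [214.  224.8] z0.010 [0.4708 0.1697 0.0099] 0.051 0.052
101 53 [161.  246.7] z0.033 [0.4109 0.3156 0.0327] 0.02 0.02
side bench z med/std 0.0015284233656054358 0.0015283478902384329
1 197 [205.3 114.7] z0.061 [ 0.8229 -0.2221  0.0614] 0.038 0.018
9 6016 [256.1 182.1] z0.015 [ 0.5806 -0.047   0.0151] 0.33 0.223
38 72 [182.1 213.8] z0.034 [0.7157 0.1481 0.0335] 0.022 0.02
64 690 [150.1 233.7] z0.036 [0.7591 0.2367 0.0365] 0.084 0.08
86 59 [200.6 230. ] z0.034 [0.6472 0.1776 0.0344] 0.034 0.036
94 142 [201.6 239.7] z0.022 [0.6365 0.1961 0.0217] 0.059 0.056
148 336 [267.  254.9] z0.012 [0.469  0.1709 0.0118] 0.055 0.055
282 217 [159.6 292. ] z0.015 [0.6654 0.36   0.0149] 0.04 0.04
284 294 [215.5 295.6] z0.013 [0.5422 0.3195 0.0133] 0.054 0.056
325 97 [271. 317.] z0.030 [0.4045 0.3286 0.0303] 0.022 0.019
```

View pics/topc.png

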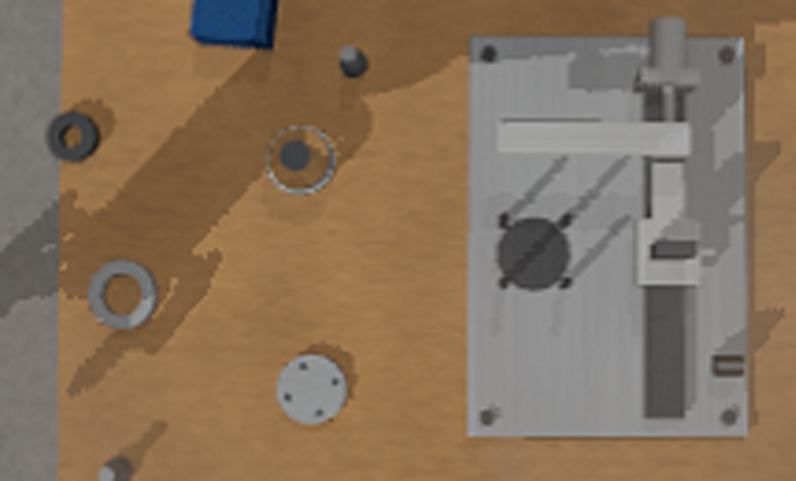

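The top crop shows the cover (312,390), spacer (123,295), housing with a dark round at (296,155) and a thin outline ring around (302,160), nest (533,253), tab (675,247) and clip (727,365). I need a closer look at the housing from both views.

```bash
python3 - <<'E'
import numpy as np,cv2
t=np.load("top0.npz");s=np.load("side0.npz")
f=lambda p,x,y,w,h,k:cv2.resize(p[y:y+h,x:x+w,::-1],None,fx=k,fy=k,interpolation=cv2.INTER_CUBIC)
a=f(t["p"],195,145,40,30,10);b=f(s["p"],180,215,40,30,10)
c=f(s["p"],190,135,130,95,4)[:300];d=f(t["p"],250,125,85,115,3.3)
cv2.imwrite("pics/mix.png",np.vstack([np.hstack([a,b]),np.hstack([c[:300,:520],d[:300,:280]])]))
print(a.shape,c.shape,d.shape)
E
```

```text
(300, 400, 3) (300, 520, 3) (380, 280, 3)
```

View pics/mix.png

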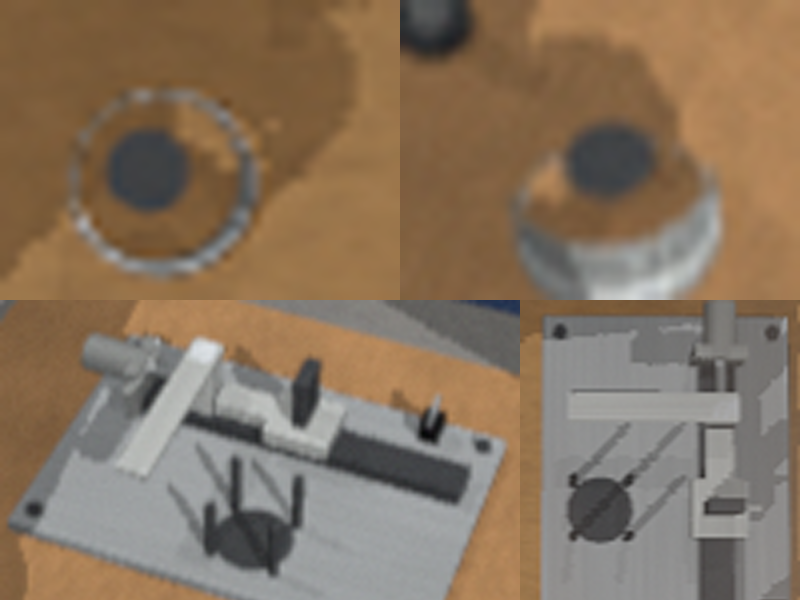

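```bash
python3 - <<'E'
from h import *
t=np.load("top0.npz");p=t["p"];d=t["d"];P=cloud("top",d)
np.set_printoptions(linewidth=220,suppress=True,precision=4)
print((P[152:176,200:224,2]*1000).round().astype(int))
for z in(0,.032): print("ring",z,cast("top",[[210.9,162.6]],z),"side?")
print("round",cast("top",[[209.3,161.4]],.032), cast("side",[[200.5,230.3]],.032))
hsv=cv2.cvtColor(p,cv2.COLOR_RGB2HSV);S=hsv[...,1].astype(float)
# subpixel edges of plate by saturation crossing
def edge(line,lo,hi,th=65):
    s=line[lo:hi];k=np.where(np.diff(np.sign(s-th))!=0)[0]
    return [lo+i+(th-s[i])/(s[i+1]-s[i]) for i in k]
def fit(pts):
    w=cast("top",np.array(pts),.012)[:,:2]
    for _ in range(4):
        c=w.mean(0);u=np.linalg.svd(w-c)[2];r=(w-c)@u[1];k=abs(r)<max(2*r.std(),.0006)
        if k.all():break
        w=w[k]
    dr=u[0];print(len(w),c,"dir",dr,"res",r.std());return c,dr
print("L");fit([(e[0],v) for v in range(138,232,3) if (e:=edge(S[v],245,270))])
print("R");fit([(e[-1],v) for v in range(160,232,3) if (e:=edge(S[v],320,345))])
print("B");fit([(u,e[-1]) for u in range(262,328,3) if (e:=edge(S[:,u],225,248))])
print("T");fit([(u,e[0]) for u in range(262,298,3) if (e:=edge(S[:,u],120,142))])
g=cv2.cvtColor(p,cv2.COLOR_RGB2GRAY)
print(g[172:206:1,262:288]);print(S[212:226,318:336].astype(int));print(g[212:226,318:336])
print(g[176:200,300:322])
E
```

```text
[[   1   -2   -2    0    1    1   -3    1   -1    3    1    2    3    3   -1    1   -2    1    1    2    3    1   -1    0]
 [  -4    0   -2   -2    0    2 1019   -1   -4    0   -5    2   -1    1    2   -1   -2   -1    1    0    1    2    2    3]
 [  -1    0    1    1   -1    5   -3    2    8    7   11    1    9    8    4   -3    6    1    0    0    0   -2    1    1]
 [   0    3    6    1    1    1   11    2   -1    2    4    5    1    1    2    7    5    0   -2    0    1   -1    0    3]
 [   2   -1    3    2   -1    5    0   -1   -3    1   -1    0    0    0   -2   -1    0    5   -3    1    0    0    1    3]
 [   2    1    2   -4    4    0    5   -1   -2    3   -2    2    1    1   -1    5    0   -1    8    1   -1    1    0   -2]
 [   1    2    1    6    0   -2    0   -1   33   33   29   32   29    0    3    2    0    0   11    5    2    0    0   -1]
 [   2   -2    3    1    0    1    1   36   33   33   29   30   29   33   -2   -2    0    3    1   27    2    1   -3   -1]
 [   3   -3    3    0    1    2   34   30   35   32   29   33   31   32    0   -1    0   -3    0    7    1    0   -2
[... 9496 characters left out ...]
6 157 155 155 153 153 152 151 150 157 159 156 158 147 140 141]
 [137 120 144 168 158 154 155 155 156 155 153 153 151 150 151 157 159 155 156 147 140 140]
 [138 121 144 166 158 154 155 155 155 152 152 154 151 150 150 156 158 156 155 146 140 141]
 [138 119 144 165 157 156 156 157 156 154 154 154 153 151 151 157 160 158 153 140 137 140]
 [137 119 145 166 161 161 161 161 161 161 159 159 157 156 156 161 164 159 159 144 138 140]
 [137 133 123 107  80  71  74  74  75  76  76  78  78  78  82  93 101 103 130 135 138 140]
 [137 137 139 128  92  71  76  77  78  78  79  80  79  79  83 103 115 117 134 141 140 140]
 [138 138 140 128  94  73  79  79  80  80  80  81  81  81  87 104 114 118 134 141 140 140]]
```

Note: the housing is mirror-like. Its base ring cast at z=0 and its dark round cast at z=0.032 agree at about (0.649, 0.179). The plate edges give 309 × 215 mm, yaw about −0.009 and origin about (0.573, −0.050). Next I take part centres, the nest and the clip from both views.

```bash
cat >> h.py <<'E'
YAW=-.0095
ex=np.array([np.cos(YAW),np.sin(YAW),0]);ey=np.array([-ex[1],ex[0],0])
def down(y):
    y=np.asarray(y,float);z=np.array([0,0,-1.]);return np.c_[np.cross(y,z),y,z]
RY=down(ey); RX=down(ex); RXm=down(-ex)
def blob(mask,near,r):   # filled outer contour centroid near a pixel
    m=np.zeros(mask.shape,np.uint8);x,y=np.int32(near);m[y-r:y+r+1,x-r:x+r+1]=mask[y-r:y+r+1,x-r:x+r+1]
    c=max(cv2.findContours(m,cv2.RETR_EXTERNAL,cv2.CHAIN_APPROX_NONE)[0],key=cv2.contourArea)
    (a,b),wh,_=cv2.fitEllipse(cv2.convexHull(c));return (a,b),np.round(wh,1)
def rounddot(n,p,near):  # dark round on the housing
    g=cv2.cvtColor(p,cv2.COLOR_RGB2HSV)[...,1]<70
    return blob(g.astype(np.uint8),near,5)
E
python3 - <<'E'
from h import *
np.set_printoptions(suppress=True,precision=4)
for n,near in(("top",dict(cover=(214,225),spacer=(162.5,199),nest=(274,188),rnd=(209.5,161.4))),("side",dict(cover=(267,255),spacer=(215.5,295.6),nest=(253.5,195),rnd=(200.5,230.5)))):
    p=np.load(n+"0.npz")["p"];H=cv2.cvtColor(p,cv2.COLOR_RGB2HSV);S=H[...,1];g=cv2.cvtColor(p,cv2.COLOR_RGB2GRAY)
    for k,uv in near.items():
        if k=="nest":
            m=cv2.morphologyEx((g<(95 if n=="top" else 80)).astype(np.uint8),cv2.MORPH_OPEN,np.ones((5,5)));q=blob(m,uv,14);z=.012
        elif k=="rnd": q=rounddot(n,p,uv);z=.032
        else: z=dict(cover=.010,spacer=.012)[k];q=blob((S<50).astype(np.uint8),uv,15)
        print(n,k,q,cast(n,[q[0]],z)[0])
q=cast("top",[[326.7,218.6],[326.7,218.1]],.043);O=np.array([.5731,-.05,0])
print("clip",[((a-O)@ex,(a-O)@ey) for a in q])
q=cast("top",[[311.9,187.0]],.088);print("tab top",[((a-O)@ex,(a-O)@ey) for a in q])
for nm,pos in dict(h=[.648,.178,.032],s=[.543,.318,.03],c=[.47,.17,.03],n=[.5736,0,.05],n2=[.5736,0,.2]).items():
    print(nm,[None if (j:=inverse_kinematics(pos,R)) is None else np.round(j,2) for R in(RY,RX,RXm)])
print([None if (j:=inverse_kinematics(O-.035*ey-x*ex+[0,0,.08],R)) is None else np.round(j,2) for x in(0,.1) for R in(RX,RXm)])
E
```

```text
top cover ((213.80812072753906, 224.69375610351562), array([18.1, 18.8])) [0.4711 0.1703 0.01  ]
top spacer ((162.69766235351562, 199.1451873779297), array([17.9, 18.6])) [0.5443 0.3168 0.012 ]
top nest ((273.8756408691406, 188.123779296875), array([19. , 20.3])) [ 0.5739 -0.0007  0.012 ]
top rnd ((209.38136291503906, 161.56248474121094), array([7.5, 8. ])) [0.6482 0.1797 0.032 ]
side cover ((266.7295227050781, 255.49815368652344), array([19.5, 21.5])) [0.4694 0.1718 0.01  ]
side spacer ((215.53189086914062, 295.6666259765625), array([22.3, 23.1])) [0.5424 0.319  0.012 ]
side nest ((251.34190368652344, 194.44610595703125), array([14.1, 22.5])) [ 0.5772 -0.0004  0.012 ]
side rnd ((200.288818359375, 230.70875549316406), array([6.7, 8.3])) [0.6478 0.1785 0.032 ]
clip [(np.float64(-0.08480405637233242), np.float64(-0.09538001124022107)), (np.float64(-0.08342980979302578), np.float64(-0.09538171408183486))]
tab top [(np.float64(-0.0006352164302195557), np.float64(-0.048322053291388535))]
h [array([-0.36,  0.7 ,  0.04,  1.71, -0.04,  0.73,  1.26]), array([-0.57,  0.73,  0.34,  1.72, -0.34,
[... 316 characters left out ...]
ay([-0.65,  0.53,  0.27,  2.14, -0.28,  0.51, -0.17]), array([-0.2 ,  0.53, -0.29,  2.11,  0.29,  0.53,  2.43])]
n [array([-0.17,  0.56,  0.13,  1.95, -0.11,  0.63,  1.59]), array([-0.38,  0.59,  0.4 ,  1.96, -0.37,  0.66,  0.25]), array([-0.81,  0.89,  1.1 ,  1.99, -1.01,  0.96, -2.33])]
n2 [array([-0.31,  0.37,  0.3 ,  1.86, -0.13,  0.94,  1.61]), array([-0.48,  0.39,  0.53,  1.87, -0.24,  0.95,  0.15]), array([-0.85,  0.58,  1.12,  1.88, -0.6 ,  1.06, -2.64])]
[array([-0.29,  0.57,  0.49,  1.94, -0.39,  0.73,  0.42]), array([-0.66,  0.83,  1.11,  1.96, -0.92,  0.97, -2.25]), array([-0.43,  0.47,  0.66,  2.17, -0.49,  0.64,  0.56]), array([-0.72,  0.68,  1.11,  2.19, -0.87,  0.83, -2.19])]
```

```bash
python3 - <<'E'
from h import *
np.set_printoptions(suppress=True,precision=4)
T=lambda s:print(s,round(sense()["time_s"],2),sense()["position"],round(sense()["finger_gap"],4))
c=np.array([.648,.1785,0]);c0=lambda z:c+[0,0,z]
movep(c0(.12),RX);T("above")
move_l(c0(.030),feed=.2);T("down")
command_gripper(.045,20);T("sqx");print(sense()["gripper_force"],sense()["wrist_force"])
command_gripper(.075)
move_l(c0(.09),feed=.25);move_l(c0(.092),RY,feed=.05) if 0 else movep(c0(.09),RY)
move_l(c0(.030),feed=.25);T("rot")
command_gripper(.045,20);T("sqy");s=sense();P=s["position"];print(P,s["gripper_force"])
command_gripper(.075)
move_l(c0(.1),feed=.25);movep([.6,.0,.2],RY);T("aside")
for n,uv in(("top",(209.4,161.5)),("side",(200.3,230.7))):
    p,d=camera(n);np.savez(n+"1.npz",p=p,d=d)
    try:
        q=rounddot(n,p,uv);w=cast(n,[q[0]],.032)[0];print(n,q,w,"bias",w-P)
    except Exception as e: print(n,e)
E
```

```text
above 2.28 [0.6476 0.1806 0.1202] 0.0854
down 2.88 [0.6486 0.1789 0.0306] 0.0857
sqx 3.28 [0.6485 0.1788 0.0317] 0.0533
21.041739284992218 [-1.9795 -1.3304  6.2531]
rot 5.6 [0.6473 0.1785 0.0292] 0.0751
sqy 5.92 [0.6494 0.1788 0.0321] 0.0532
[0.6494 0.1788 0.0321] 22.19502031803131
aside 7.55 [0.5997 0.002  0.1989] 0.075
top ((209.34439086914062, 160.8657989501953), array([7.5, 8.1])) [0.6502 0.1799 0.032 ] bias [ 0.0008  0.0011 -0.0001]
side ((199.84596252441406, 230.39540100097656), array([7. , 8.5])) [0.6493 0.178  0.032 ] bias [-0.0001 -0.0007 -0.0001]
```

```bash
cat >> h.py <<'E'
def T(s):
    q=sense();print(s,round(q["time_s"],2),q["position"].round(4),"gap",round(float(q["finger_gap"]),4),"gf",round(float(q["gripper_force"]),1),"F",np.round(q["wrist_force"],1))
def precise(p,R=None,feed=.2):
    p=np.asarray(p,float);move_l(p,R,feed=feed);sleep(.25)
    e=p-sense()["position"]
    if np.linalg.norm(e)>.0004: move_l(p+e,feed=.05);sleep(.2)
    return e
NEST=np.array([.5723,-.0010,.012])
E
python3 - <<'E'
from h import *
np.set_printoptions(suppress=True,precision=4)
c=np.array([.6485,.1788,0])
movep(c+[0,0,.1],RY);precise(c+[0,0,.031]);T("at")
command_gripper(.045,45);sleep(.2);T("grip")
zg=sense()["position"][2];open("zg","w").write(str(zg))
move_l(c+[0,0,.15],feed=.25);T("lift")
move_l(NEST+[0,0,zg+.07],feed=.25)
e=precise(NEST+[0,0,zg+.058]);T("hover");print(e)
r=move_l(NEST+e*[1,1,0]+[0,0,zg+.025],feed=.04,until_force=8);T("low");print(r,zg)
p,d=camera("side");np.savez("side2.npz",p=p,d=d)
cv2.imwrite("pics/s2.png",cv2.resize(p[130:250,180:340,::-1],None,fx=5,fy=5,interpolation=cv2.INTER_CUBIC))
E
```

```text
at 9.69 [0.6474 0.1787 0.0292] gap 0.0749 gf 0.0 F [-0.1  0.3 -0.9]
grip 10.22 [0.6477 0.1789 0.0295] gap 0.0527 gf 48.1 F [0.1 0.5 2.6]
lift 10.85 [0.6471 0.1781 0.1481] gap 0.0524 gf 47.8 F [-0.3  0.1 -4.2]
hover 12.75 [ 0.5719 -0.0014  0.0991] gap 0.0523 gf 48.0 F [-0.5  1.2 -3.4]
[-0.0004 -0.0004 -0.0004]
low 13.72 [ 0.5722 -0.0014  0.0667] gap 0.0527 gf 48.0 F [ 0.5  0.9 -3.2]
False 0.029515832405011554
```

View pics/s2.png

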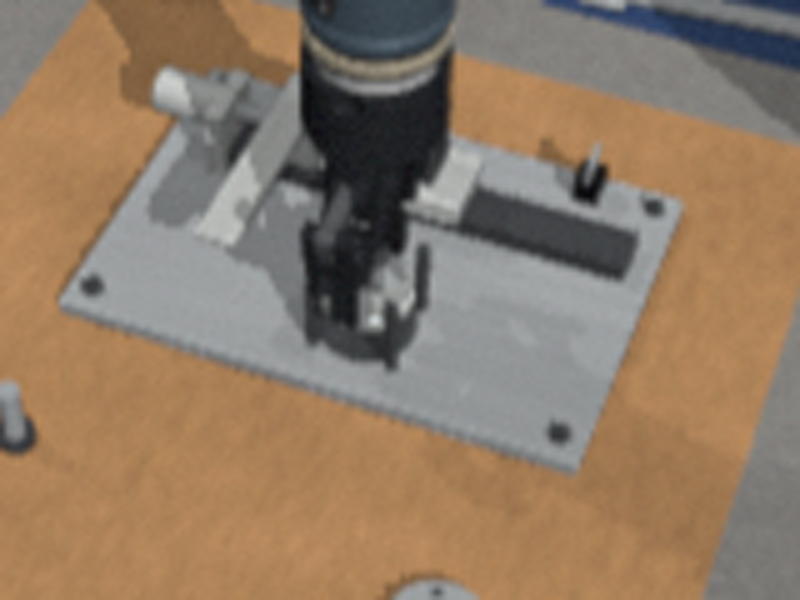

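The side crop shows the housing centred between the four pins at about (365,300), with no contact force. I seat it, release it, and fetch the spacer.

```bash
cat >> h.py <<'E'
def grab(c):
    "grip a flat part from the bench at c (x,y); returns TCP z and where the TCP was"
    c=np.array([c[0],c[1],0.])
    command_gripper(.064,20);movep(c+[0,0,.1],RY)
    precise(c+[0,0,.04]);T("over")
    r=move_l(c+[0,0,.010],feed=.03,until_force=4);T(f"touch {r}")
    z=sense()["position"][2]+.003
    move_l(c+[0,0,z],feed=.03);sleep(.15)
    command_gripper(.045,45);sleep(.2);T("grip")
    return sense()["position"]
E
python3 - <<'E'
from h import *
zg=float(open("zg").read());p=sense()["position"]
r=move_l([p[0],p[1],zg+.009],feed=.03,until_force=5);sleep(.1);T(f"seat {r} want {zg+.012:.4f}")
command_gripper(.066,20);sleep(.1);T("open")
p=sense()["position"];move_l(p+[0,0,.1],feed=.2)
g=grab([.5421,.3177]);np.save("g.npy",g)
move_l([g[0],g[1],.14],feed=.25);T("lift")
E
```

```text
seat True want 0.0415 14.64 [ 0.5719 -0.0014  0.0414] gap 0.0527 gf 48.8 F [ 0.  -0.2  5.7]
open 15.03 [ 0.5704 -0.0014  0.0402] gap 0.0658 gf 0.0 F [ 0.2 -0.  -0.5]
over 18.27 [0.5412 0.3173 0.0385] gap 0.0638 gf 0.0 F [-0.5 -0.3 -0.4]
touch True 18.93 [0.5418 0.3175 0.0191] gap 0.0641 gf 2.8 F [-0.8 -0.3  5.3]
grip 19.81 [0.5422 0.3177 0.0223] gap 0.0515 gf 47.3 F [-0.5 -2.   4.3]
lift 20.43 [0.5413 0.3171 0.1386] gap 0.0519 gf 47.2 F [-1.  -1.2 -1.6]
```

```bash
cat >> h.py <<'E'
def place(zg,h,nest=NEST):
    move_l(nest+[0,0,zg+h+.05],feed=.25)
    e=precise(nest+[0,0,zg+h+.028]);T("hover")
    r=move_l(nest+e*[1,1,0]+[0,0,zg+h-.004],feed=.03,until_force=5);sleep(.1);T(f"seat {r} want {zg+h+.012:.4f}")
    return r
E
python3 - <<'E'
from h import *
g=np.load("g.npy");place(g[2],.032)
p,d=camera("side");cv2.imwrite("pics/s3.png",cv2.resize(p[130:250,180:340,::-1],None,fx=5,fy=5,interpolation=cv2.INTER_CUBIC))
E
```

```text
hover 22.82 [ 0.5719 -0.0013  0.0937] gap 0.0515 gf 47.4 F [-0.1 -0.3 -2.2]
seat True want 0.0663 23.77 [ 0.5716 -0.0013  0.0663] gap 0.0516 gf 48.0 F [-1.1 -0.3  4.4]
```

Contact came exactly at the expected height. I release the spacer and fetch the cover the same way.

```bash
python3 - <<'E'
from h import *
command_gripper(.064,20);sleep(.1);T("open")
p=sense()["position"];move_l(p+[0,0,.1],feed=.2)
g=grab([.4690,.1705]);np.save("g.npy",g)
p,d=camera("side");np.savez("side4.npz",p=p,d=d)
cv2.imwrite("pics/s4.png",cv2.resize(p[130:250,180:340,::-1],None,fx=5,fy=5,interpolation=cv2.INTER_CUBIC))
E
```

```text
open 24.2 [ 0.5705 -0.0013  0.0653] gap 0.0642 gf 0.0 F [ 0.2  0.1 -0.6]
over 27.07 [0.468  0.1704 0.0388] gap 0.0641 gf 0.0 F [ 0.  -0.7 -0.2]
touch True 27.74 [0.4686 0.1704 0.019 ] gap 0.064 gf 3.9 F [-1.1  0.2  8.6]
grip 28.62 [0.4689 0.1704 0.0222] gap 0.052 gf 46.2 F [-1.6 -0.5  5. ]
```

View pics/s4.png

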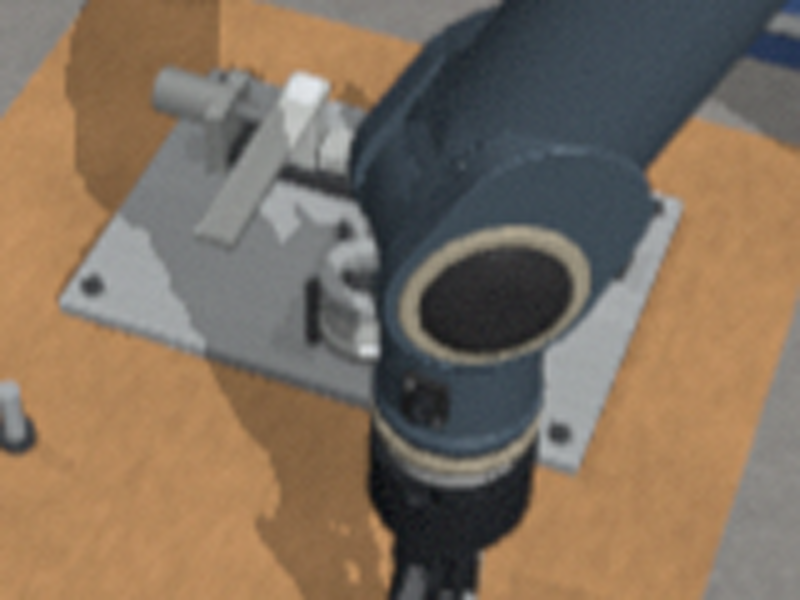

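The part-built stack at about (350,300) has the ring on top, partly hidden by the arm. Now I place the cover, then move off and look.

```bash
python3 - <<'E'
from h import *
g=np.load("g.npy");move_l([g[0],g[1],.14],feed=.25);T("lift")
place(g[2],.044)
command_gripper(.064,20);sleep(.1);T("open")
p=sense()["position"];move_l(p+[0,0,.09],feed=.2)
movep([.47,-.2,.25],RX);T("aside")
ims=[]
for n,(x,y) in(("top",(250,125)),("side",(200,140))):
    p,d=camera(n);np.savez(n+"5.npz",p=p,d=d);ims.append(cv2.resize(p[y:y+115,x:x+100,::-1],None,fx=4,fy=4,interpolation=cv2.INTER_CUBIC))
cv2.imwrite("pics/s5.png",np.hstack(ims))
E
```

```text
lift 29.29 [0.468  0.1699 0.139 ] gap 0.0518 gf 47.3 F [-0.2 -0.1 -2.6]
hover 31.2 [ 0.5719 -0.0014  0.1054] gap 0.0517 gf 47.6 F [-0.1 -0.1 -1.6]
seat True want 0.0782 32.14 [ 0.5717 -0.0014  0.0783] gap 0.0516 gf 48.1 F [-1.2 -0.6  4.6]
open 32.52 [ 0.5705 -0.0014  0.0771] gap 0.0642 gf 0.0 F [ 0.1  0.5 -1.4]
aside 34.11 [ 0.4701 -0.1988  0.2488] gap 0.0639 gf 0.0 F [0.3 0.7 0.3]
```

View pics/s5.png

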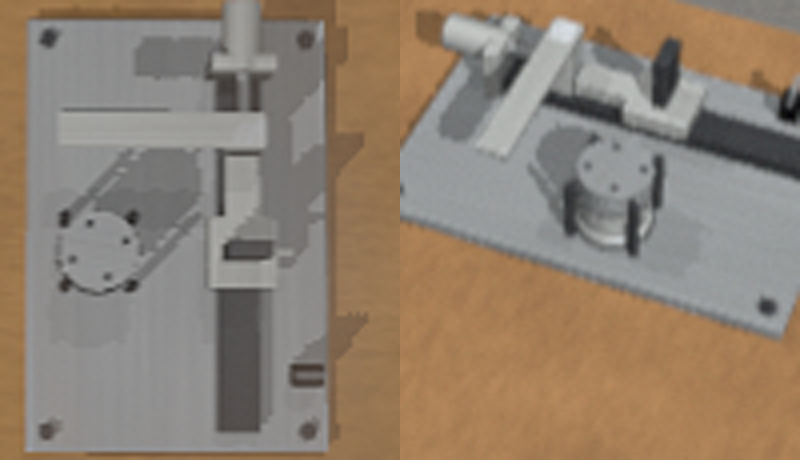

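The stack is complete: the cover sits flush between the pins, dots up, in both views. Before pulling, I measure the pointer-to-rib distance closely.

```bash
python3 - <<'E'
from h import *
f=lambda p,x,y,w,h,k:cv2.resize(p[y:y+h,x:x+w,::-1],None,fx=k,fy=k,interpolation=cv2.INTER_NEAREST)
t=np.load("top0.npz")["p"];s=np.load("side0.npz")["p"]
a=f(t,305,176,30,50,11);b=f(s,252,145,64,50,7)
c=np.zeros((550,790,3),np.uint8);c[:,:330]=a;c[:350,335:335+448]=b;cv2.imwrite("pics/m6.png",c)
g=cv2.cvtColor(t,cv2.COLOR_RGB2GRAY).astype(int);print(g[182:194,317:328]);print(g[214:224,322:331])
E
```

```text
[[131 135 125 117 117 118 118 118 117 117 134]
 [131 136 125 117 117 119 119 118 118 116 136]
 [133 138 127 117 118 118 119 119 117 116 134]
 [ 83 106 117 117 118 118 120 118 117 118 134]
 [ 82 111 119 115 116 118 120 118 116 116 133]
 [ 82 118 138 138 138 139 125 118 117 134 141]
 [ 82 117 144 150 150 152 131 117 133 141 140]
 [101 146 137 116 117 119 118 134 140 140 139]
 [159 160 135 115 117 119 118 135 140 140 141]
 [157 158 133 114 115 117 136 142 140 140 140]
 [156 158 147 140 141 142 143 141 139 140 140]
 [155 156 147 140 140 143 144 142 140 139 140]]
[[144 129 118 119 119 121 120 120 120]
 [146 132 122 120 122 122 122 121 120]
 [103  63  63  65  65  67  66  65  76]
 [105  65  66  69  68  70  72  70  70]
 [101  81 104 110 109 108 108 109 106]
 [101  74  95 101 101 102 101 100  99]
 [101  64  64  66  67  65  67  68  67]
 [125  92  81  81  82  83  83  85  99]
 [137 142 142 140 139 141 140 145 145]
 [136 139 137 135 134 137 137 142 142]]
```

View pics/m6.png

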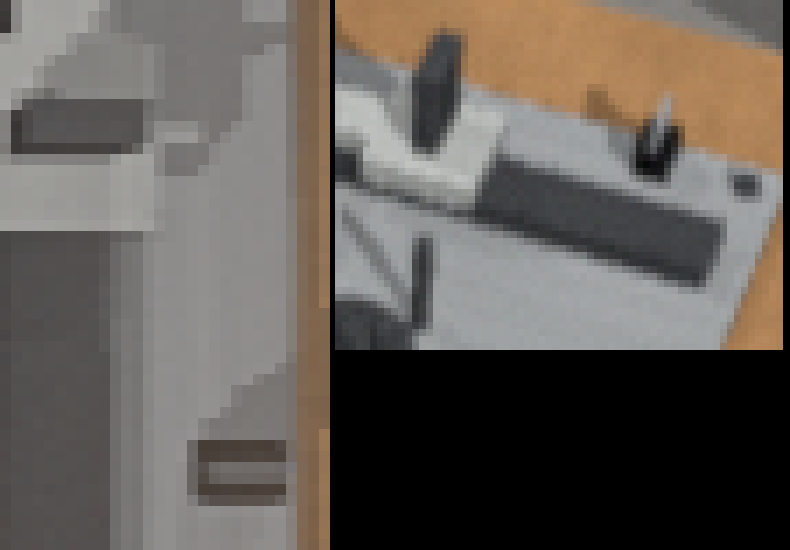

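The top patch (left) shows the lit pointer fin at row 187.6, cols 319–322. The clip rib is at row 218.46, cols 324–330. Both are at z = 0.043, so I cast them onto the same plane, then grip and pull.

```bash
python3 - <<'E'
from h import *
np.set_printoptions(suppress=True,precision=4)
q=cast("top",[[321,187.61],[327,218.46]],.043);D=(q[0]-q[1])@ex;print("pull",D,q)
O=NEST*[1,1,0]-.05*ey;tab=O-.05*ey
a=tab+[0,0,.074]-.001*ex;print(a)
command_gripper(.045,20)
movep(a+[0,0,.07],RX);e=precise(a+[0,0,.03]);T("over")
move_l(a+e*[1,1,0],feed=.1);sleep(.2);T("down")
command_gripper(.006,80);sleep(.3);T("grip")
p0=sense()["position"];np.save("p0.npy",np.r_[p0,D])
p,d=camera("top");np.savez("top7.npz",p=p,d=d)
E
```

```text
pull 0.08493710313630923 [[ 0.5729 -0.1298  0.043 ]
 [ 0.4878 -0.1454  0.043 ]]
[ 0.5704 -0.101   0.074 ]
over 36.33 [ 0.5696 -0.1005  0.1025] gap 0.0449 gf 0.0 F [-0.   0.1 -1. ]
down 36.96 [ 0.5701 -0.1007  0.0746] gap 0.0449 gf 0.0 F [ 0.5 -0.4 -0.5]
grip 37.66 [ 0.5706 -0.1005  0.0746] gap 0.0108 gf 79.7 F [4.1 0.2 3.4]
```

```bash
python3 - <<'E'
from h import *
np.set_printoptions(suppress=True,precision=4)
v=np.load("p0.npy");p0,D=v[:3],v[3]
tgt=p0-ex*(D-.0004)
move_l(tgt,feed=.06);sleep(.3);T("pulled");print((p0-sense()["position"])@ex,D)
ims=[]
for n,(x,y) in(("top",(250,130)),("side",(210,125))):
    p,d=camera(n);np.savez(n+"8.npz",p=p,d=d);ims.append(cv2.resize(p[y:y+110,x:x+100,::-1],None,fx=4,fy=4,interpolation=cv2.INTER_CUBIC))
cv2.imwrite("pics/s8.png",np.hstack(ims))
E
```

```text
pulled 39.55 [ 0.4879 -0.0999  0.0746] gap 0.011 gf 78.7 F [10.  -0.9 -2.9]
0.08267316028328478 0.08493710313630923
```

View pics/s8.png

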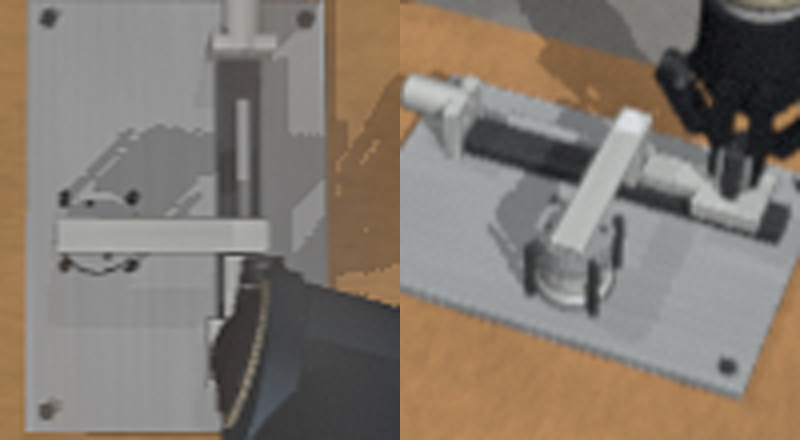

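The retaining arm stands over the stack (top crop row 235; side view clear). The TCP travelled only 82.7 mm because of spring deflection. I measure actual travel from the arm's own edges in the top view and correct.

```bash
cat >> h.py <<'E'
def armx(p,lo,hi):
    "world x (along ex) of the retaining arm's two edges and middle, from the top picture"
    g=cv2.cvtColor(p,cv2.COLOR_RGB2GRAY).astype(float);out=[]
    for u in range(284,306):
        s=g[lo:hi,u];gr=np.diff(s);h=len(s)//2
        def pk(i): # centroid of gradient near the extremum
            k=np.arange(max(i-1,0),min(i+2,len(gr)));w=abs(gr[k]);return lo+.5+(k@w)/w.sum()
        i=np.argmax(gr[:h]);j=h+np.argmin(gr[h:])
        out.append(cast("top",[[u,pk(i)],[u,pk(j)]],.079)@ex)
    m=np.median(out,0);return m,m.mean()
E
python3 - <<'E'
from h import *
np.set_printoptions(suppress=True,precision=4)
for f in("top0","top5","top7"): print(f,armx(np.load(f+".npz")["p"],146,168))
print(armx(np.load("top8.npz")["p"],178,200))
g=cv2.cvtColor(np.load("top0.npz")["p"],cv2.COLOR_RGB2GRAY);print(g[148:166,285],g[148:166,302])
g=cv2.cvtColor(np.load("top8.npz")["p"],cv2.COLOR_RGB2GRAY);print(g[180:198,285],g[180:198,302])
E
```

```text
top0 (array([0.6653, 0.6414]), np.float64(0.6533675548431008))
top5 (array([0.6654, 0.6416]), np.float64(0.6534766338326463))
top7 (array([0.6635, 0.641 ]), np.float64(0.6522615615080705))
(array([0.5805, 0.558 ]), np.float64(0.5692425939312651))
[144 144 145 145 113 158 161 161 158 157 162 159 165 151 146 148 147 147] [140 139 139 139 136 153 158 157 155 156 160 157 162 153 146 145 147 145]
[126 125 123 123 120 167 166 163 162 164 167 166 172 110 120 138 140 152] [149 150 150 151 122 162 162 159 158 161 163 165 166 132 149 149 149 150]
```

```bash
python3 - <<'E'
from h import *
np.set_printoptions(suppress=True,precision=4)
v=np.load("p0.npy");p0,D=v[:3],v[3]
move_l(p0-ex*(D-.0004+.0010),feed=.02);sleep(.5);T("pulled");print((p0-sense()["position"])@ex)
p,d=camera("top");np.savez("top9.npz",p=p,d=d);print(armx(p,178,200))
g=cv2.cvtColor(p,cv2.COLOR_RGB2GRAY);print(g[180:198,285],g[180:198,302])
p,d=camera("side");np.savez("side9.npz",p=p,d=d)
cv2.imwrite("pics/s9.png",cv2.resize(p[130:205,240:340,::-1],None,fx=8,fy=8,interpolation=cv2.INTER_CUBIC))
E
```

```text
pulled 40.4 [ 0.487  -0.0999  0.0746] gap 0.0111 gf 78.9 F [10.3  0.1 -3.9]
0.08359086064630133
(array([0.5804, 0.5588]), np.float64(0.5696037687737776))
[125 124 123 123  99 170 166 163 162 163 167 165 172 139 119 138 139 152] [149 149 150 150 112 164 163 159 157 160 164 162 167 147 148 148 148 149]
```

View pics/s9.png

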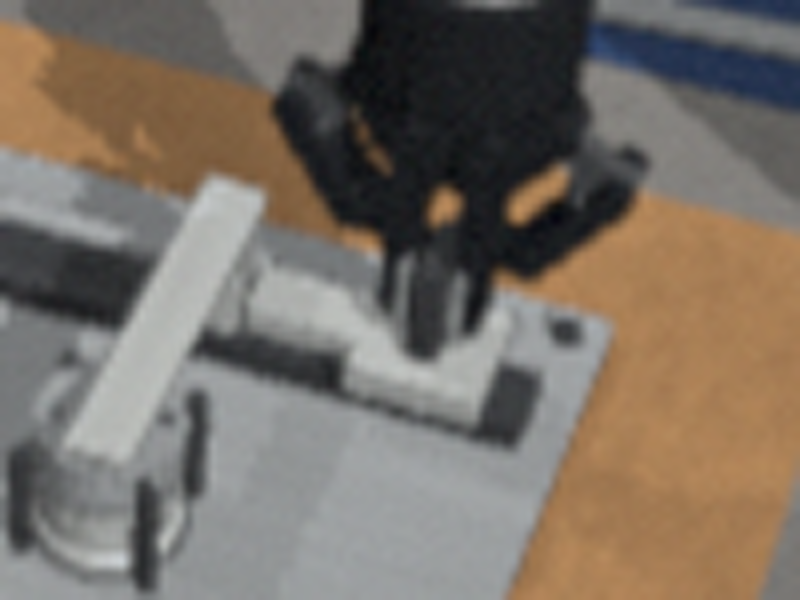

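```bash
python3 - <<'E'
from h import *
ex_=ex
f=lambda n:cv2.cvtColor(np.load(n+".npz")["p"],cv2.COLOR_RGB2GRAY).astype(float)
def low(g,r0):   # lower edge of the arm: partial row between arm and what lies below
    o=[]
    for u in range(284,312):
        s=g[r0-4:r0+5,u];b=np.median(s[:3])
        i=np.argmin(np.diff(s)[1:])+1
        top=s[i-1];bg=s[i+2] if i+2<9 else s[-1]
        fr=sum((s[k]-bg)/(top-bg) for k in(i,i+1));o.append((u,r0-4+i-.5+fr))
    o=np.array(o);return o
a=[low(f(n),161) for n in("top0","top5")];b=[low(f(n),193) for n in("top8","top9")]
for n,o in zip(("0","5","8","9"),a+b):
    X=cast("top",o,.079)@ex;print(n,np.median(X).round(5),np.percentile(X,[25,75]).round(4),np.median(o[:,1]).round(2))
E
```

```text
0 0.64166 [0.6408 0.6422] 161.34
5 0.6416 [0.6407 0.6418] 161.36
8 0.56061 [0.5594 0.561 ] 191.76
9 0.55808 [0.5574 0.5584] 192.74
```

```bash
python3 - <<'E'
from h import *
from scipy.ndimage import map_coordinates
O=np.array([.5731,-.05,0])
def end(n,guess,pr=0):
    c=camera_params("side");g=cv2.cvtColor(np.load(n+".npz")["p"],cv2.COLOR_RGB2GRAY).astype(float);o=[]
    xs=np.arange(guess-.016,guess+.016,.0003)
    for yf in np.arange(-.046,-.030,.001):
        W=O+xs[:,None]*ex+yf*ey+[0,0,.043]
        uv=cv2.projectPoints(W,cv2.Rodrigues(c["rotation"].T)[0],-c["rotation"].T@c["position"],c["K"],c["dist"])[0][:,0]
        s=map_coordinates(g,[uv[:,1],uv[:,0]],order=1)
        lo,hi=np.median(s[:12]),np.median(s[-20:]);k=np.where((s[:-1]<(lo+hi)/2)&(s[1:]>=(lo+hi)/2))[0]
        if len(k) and hi-lo>40:o.append(xs[k[0]]+.0003*((lo+hi)/2-s[k[0]])/(s[k[0]+1]-s[k[0]]))
    print(n,len(o),np.median(o).round(5),np.percentile(o,[25,75]).round(4));return np.median(o)
for n in("side0","side5"):r=end(n,-.025)
for n in("side8","side9"):print("travel",r-end(n,-.109))
E
```

```text
side0 16 -0.02777 [-0.028  -0.0277]
side5 16 -0.02766 [-0.028  -0.0276]
side8 16 -0.11103 [-0.111  -0.1108]
travel 0.08336394448926426
side9 16 -0.11197 [-0.112  -0.1119]
travel 0.08430523192647328
```

```bash
python3 - <<'E'
from h import *
from scipy.ndimage import map_coordinates
np.set_printoptions(linewidth=200)
O=np.array([.5731,-.05,0]);c=camera_params("side")
for n in("side0","side5"):
    g=cv2.cvtColor(np.load(n+".npz")["p"],cv2.COLOR_RGB2GRAY).astype(float)
    xs=np.arange(-.100,-.073,.0005)
    for yf in np.arange(-.108,-.082,.004):
        W=O+xs[:,None]*ex+yf*ey+[0,0,.043]
        uv=cv2.projectPoints(W,cv2.Rodrigues(c["rotation"].T)[0],-c["rotation"].T@c["position"],c["K"],c["dist"])[0][:,0]
        s=map_coordinates(g,[uv[:,1],uv[:,0]],order=1);i=np.argmax(s[6:-6])+6
        b=min(s[max(i-9,0):i].min(),s[i:i+9].min());b=max(s[max(i-9,0):i].min(),s[i:i+9].min());w=np.clip(s[i-8:i+9]-b,0,None) if i>=8 else s*0+1
        print(n,round(yf,3),"peak",xs[i].round(4),"cent",((xs[i-8:i+9][:len(w)]@w)/w.sum()).round(4),s[::4].astype(int))
E
```

```text
side0 -0.108 peak -0.085 cent -0.0844 [139 140 140 140 140 139 138 148 149 144 139 138 140 141]
side0 -0.104 peak -0.0855 cent -0.0848 [140 142 142 141 139 137 143 152 151 145 138 137 140 143]
side0 -0.1 peak -0.0845 cent -0.0852 [139 140 135 128 127 129 136 144 145 133 132 134 141 143]
side0 -0.096 peak -0.086 cent -0.0861 [136 136 113  97  90 106 124 142 120 108 112 127 136 134]
side0 -0.092 peak -0.087 cent -0.0866 [138 116  85  55  53  73 111 117  92  80  89 115 116 116]
side0 -0.088 peak -0.076 cent -0.074 [126  96  62  33  35  65 103  99  78  54  75  95 106 109]
side0 -0.084 peak -0.076 cent -0.0741 [123  91  50  31  31  66  89  92  60  54  69  98 112 119]
side5 -0.108 peak -0.085 cent -0.0846 [133 136 136 136 136 135 137 145 146 140 136 134 136 138]
side5 -0.104 peak -0.085 cent -0.0847 [136 138 138 136 135 133 138 144 144 140 134 133 135 139]
side5 -0.1 peak -0.0845 cent -0.0854 [136 135 130 124 123 126 134 142 142 128 127 130 139 140]
side5 -0.096 peak -0.086 cent -0.0861 [134 134 110  94  86 102 121 140 119 105 109 124 133 131]
side5 -0.092 peak -0.087 cent -0.0866 [133 113  82  53  52  72 108 114  91  78  85 110 113 113]
side5 -0.088 peak -0.076 cent -0.0739 [125  93  59  31  35  64  99  95  74  52  70  90 102 106]
side5 -0.084 peak -0.076 cent -0.0741 [120  88  49  31  33  65  86  88  58  53  67  96 110 116]
```

The carriage edge shows 84.3 mm of travel. The mark is at 84.9 mm from the top view and about 83 mm from the side view, so the pointer is on the mark. I hand in while holding.

```bash
python3 - <<'E'
from h import *
T("end");print(finish_job())
E
```

```text
end 40.5 [ 0.487  -0.0999  0.0746] gap 0.0112 gf 78.9 F [ 9.8 -0.  -3. ]
the job is handed in; nothing more can be done
None
```

The job is handed in at 40.5 s: housing, spacer and cover are stacked and released in the nest, and the gripper holds the slide at 84.3 mm of travel, against a mark measured at 84.9 mm (top view) and about 83 mm (side view), with the pointer and rib themselves hidden from both cameras at the end.

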